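Set a slack friction hinge so the enclosure lid holds half open

ROBOT

A 6-joint arm with a two-finger parallel gripper is mounted at the origin on the work surface. World frame = base frame: x ahead of the robot, y to its left, z up, the work surface at z = 0. Lengths are in m, angles in rad, forces in N, time in s.
With the tool pointing down it reaches from about 0.375 to 0.9 m from the base axis. Payload 3.1 kg.
Tool frame: the origin (TCP) lies on the centre line of the jaws, within the pads' length; the fingertips stand 11 mm ahead of it and the grasp point (between the pads) lies 8 mm behind it; x points along the fingers, y is the direction in which the jaws open and shut, and the axes are right-handed (so a half turn about x gives the same grasp; the last joint's range is limited). The gripper opens to 87 mm and grips with 3 to 60 N. Pads are 19 mm wide; open, the fingers measure 117 mm over their backs; the gripper's body (75 mm by 190 mm) begins 51 mm behind the grasp point.
Start: joints at [0.964, 0.527, 1.433, -0, 1.181, -0.178], TCP at [0.26, 0.568, 0.234] pointing down, gripper open.
Joint ranges: [-3.08, 3.08], [-0.75, 2.2], [0.22, 2.44], [-1.43, 4.57], [0, 2.65], [-2.85, 2.85]. Speed limits (rad/s): [2.79, 2.79, 3.14, 3.14, 3.14, 3.14].

INTERFACE

Orientations are given as a unit quaternion [x, y, z, w].
In Python, from rig import robot, camera, camera_info gives the robot as it stands.
- The arm moves only by the shell command python3 -m inch 'ROWS' [FORCE]. ROWS is JSON, a list that holds one entry, the list of rows, each a list of 5 numbers: the shift along the tool's x, y, z in cm, then the turn about the tool's x in rad, then the opening, from 0 (shut) to 1 (fully open). A call has 1 to 8 rows; each row shifts and turns the pose as measured when the row begins, along the tool's axes as they then stand; what a row does not reach is not made up. A row lasts 1/12 s, in which the tool goes at most 41.7 mm and 7.16 degrees, less where a joint would pass 70% of its speed; a pose out of reach is approached as far as the arm can. A call with a gripper value outside its range is refused whole. The fingers move at their own pace and stop on an object; FORCE is the grip in N (left out, the last holds). Time passes only in rows, so rows that do not move let the fingers close. It gives the time, the measured TCP pose, the force and the opening at its end, in the units of the state.
- robot.get_obs(): the state, without advancing time (a new reading comes with each control period).
- camera(name): name is "scene" or "top"; returns the picture (480x640x3 uint8, red, green, blue); there is no depth.
- camera_info(name): a dict with "camera_matrix" (3x3 intrinsics, pixels), "rvec" (rotation vector, rad) and "tvec" (3), from world to camera coordinates, as OpenCV has them. Camera axes: x right, y down, z forward; pixel columns grow to the right and rows downward; lengths in m; the calibration is good to about 2 mm. A picture is of the moment at which its call begins. camera_info takes no time and is no camera call.
- robot.hand_in(): hands the job in, once; it reports no verdict.
The state is a dict: "time": time; "q": joint angles; "joint_velocities": joint speeds; "joint_torque": joint torques, N m; "position": TCP position; "tool_rot": TCP orientation; "ft_force": force on the tool from outside, world axes, zero at the start; "moment": the same for the moment, N m; "grip_width": finger opening in m.
Only numpy, scipy, OpenCV 4.12 (cv2) and the standard library are available. Lean on these libraries where they do the work, as an engineer would, in place of code of your own. Each camera call takes 0.05 s, during which the arm holds its last target. There are 200 camera calls.

TASK

The clear lid of the test enclosure drops shut because the brake of its friction hinge, at the rear left corner, is slack: press the brake's clamp lever down by feel until it has bitten firmly, never with more than about 20 N. Then lift the lid by its handle to half open (45 degrees), ease off to test that it holds, and let go, leaving it standing there by itself; if it sinks, lower it, nip the lever up a little further and try again. Never let the lid drop, and leave the things around it alone.

Things in the scene. Friction and masses are not known exactly. Their poses are not given: they have to be found in the camera images.
- case: Grey sheet-steel test enclosure screwed to the bench, an open box 220 deep (x) x 240 wide (y) x 110 mm high with a circuit board inside, closed by a clear lid in an aluminium frame. Origin: centre of its underside, on the bench; x points away from the robot to the lid's hinge, y to the lever side (left), z up. The hinge axis runs along y at x = +110, z = 118 mm.
- lid (a joint): Opening angle of the lid, rad: 0 shut (level), growing as the front edge rises; 0.785 is half open, 1.75 its stop. The lid weighs 0.5 to 0.75 kg, centre of mass some 100 mm from the hinge. Unbraked it falls freely and hangs on the hand with about 2 N when half open; well braked it stays put, must be pushed down with 1 N or more, and takes 3 to 8 N at the handle to lift.
- lid_handle (a point): Middle of the handle's bar: a round black bar 12 mm thick, 110 mm long along case y, on two posts at the lid's front edge, its centre 38 mm above the lid's face, 208 mm in front of the hinge axis and 42 mm above it with the lid shut. Axes: the lid's, as the case's when shut, turning with it about y. Nothing but the lid within 60 mm.
- lid_hinge (a point): Point on the hinge axis in the middle of the lid's width, 118 mm above the bench; its axes turn with the lid, y along the hinge axis.
- clamp_lever (a joint): Turn of the brake's clamp lever, rad: 0 loosest, its arm pointing left and 25 degrees up; it grows as the ball is pressed down (0.436 level, 1.35 stop). Starts at 0 to 0.06, turns against 3 to 8 N at the ball until the brake bites at 0.1 to 0.9, depending on unseen wear; then the force grows about 5 N per 0.1 rad. Pressed to 9 to 12 N the lid holds half open. It stays about where left.
- lever_ball (a point): Centre of the black ball (21 mm across) at the end of the clamp lever, outside the left wall of the case. It swings in the plane across the case (case y and z), on an arc of 80 mm radius about lever_pivot. It is pushed down from above with closed fingers, following its arc. More than 20 N strains the lever.
- lever_pivot (a point): Point on the lever's axis (which runs along case x) in the plane in which the ball swings: 68 mm behind, 167 mm left of and 124 mm above the case's origin. Its axes turn with the lever.
- multimeter: Bystander: yellow hand-held multimeter lying on the bench left of the case, 135 x 72 x 32 mm; origin at the centre of its underside.
- solder_reel: Bystander: aluminium solder reel, 58 mm across, 46 mm high, standing right of the case; origin at the centre of its underside.
- screwdriver: Bystander: screwdriver, 180 mm long, lying on the bench right of the case.

How it is judged:
On the way, in this order (a step that is already met when the one before it is completed fails the run):
1. the lid has been lifted by hand to near half open (value of joint lid above 0.6 rad and contact force between the fingers and lid above 0.3 N), for 0.2 s.
2. let go, the lid stands still by itself near half open (value of joint lid between 0.61 and 0.96 rad and contact force between each of the arm, the fingers and lid below 0.1 N and velocity of joint lid between -0.03 and 0.03 rad/s), for 1 s.
At the end, for the whole second after the job is handed in: The lid stands still by itself, let go of, half open: 45 degrees, give or take 10 (0.61 to 0.96 rad), held by the friction hinge alone (all of step 2); the robot touches nothing.
It fails at once if the clamp lever is pushed with more than 20 N (contact force between any of the fingers, the arm and clamp_lever above 20 N).
It fails at once if the lid is let drop (falls faster than 2 rad/s) (velocity of joint lid below -2 rad/s).
It fails at once if a thing beside the case is moved by more than 30 mm (distance of any of multimeter, solder_reel, screwdriver from where it was at the start of the episode above 0.03 m).
It also fails if it takes over 64 s, if anything falls off the work surface, if the arm or the gripper's body presses on something with over 40 N, if the wrist force passes 120 N, or if a joint passes its speed limit or range.

## Working session

There is one attempt and no reset: what is moved stays moved. The work goes in short steps, Python scripts to look and compute and a shell command to move; the robot and the scene stay as the last step left them, time stands still between calls to the robot, and variables do not carry over. Pictures are saved under pics/ and viewed, about 8 in all and at most 12, crops included, and the job is handed in when it is done.

```bash
mkdir -p pics; ls; python3 - <<'E'
from rig import robot,camera,camera_info
import cv2,numpy as np
for n in("scene","top"):
    cv2.imwrite(f"pics/{n}0.png",camera(n)[:,:,::-1]); i=camera_info(n); R=cv2.Rodrigues(np.array(i["rvec"]))[0]
    print(n,np.round(i["camera_matrix"],1).tolist(),np.round(-R.T@np.array(i["tvec"]),3)); print(R.round(2))
print({k:np.round(v,3) for k,v in robot.get_obs().items()})
E
```

```text
pics
scene [[457.3, 0.0, 308.7], [0.0, 457.3, 238.7], [0.0, 0.0, 1.0]] [ 1.247 -0.133  0.615]
[[ 0.12  0.99 -0.01]
 [ 0.57 -0.08 -0.82]
 [-0.81  0.1  -0.57]]
top [[572.9, 0.0, 321.0], [0.0, 572.9, 237.2], [0.0, 0.0, 1.0]] [ 0.367 -0.045  1.374]
[[ 0.02 -1.   -0.02]
 [-0.99 -0.02 -0.13]
 [ 0.13  0.02 -0.99]]
{'time': np.float64(0.1), 'q': array([ 0.963,  0.528,  1.434,  0.   ,  1.181, -0.178]), 'joint_velocities': array([ 0.001, -0.003, -0.003,  0.002, -0.001, -0.   ]), 'joint_torque': array([ -0.   , -44.099, -17.715,   0.063,   0.053,  -0.   ]), 'position': array([0.259, 0.568, 0.233]), 'tool_rot': array([ 0.15 ,  0.691, -0.151,  0.691]), 'ft_force': array([-0.11 , -0.19 ,  0.064]), 'moment': array([ 0.037, -0.017,  0.011]), 'grip_width': np.float64(0.087)}
```

View pics/scene0.png

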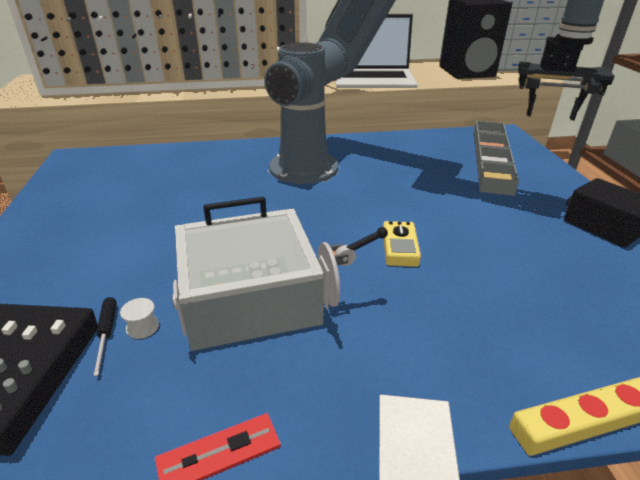

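View pics/top0.png

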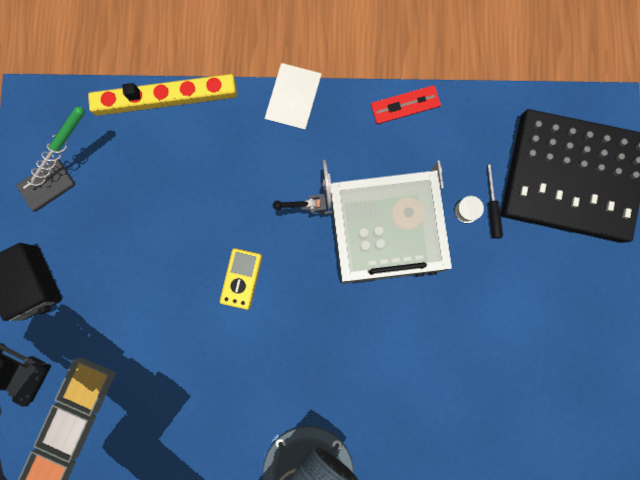

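The scene view shows the ball at about (382,232) and the handle bar from (207,208) to (265,202). In the top view the ball is at about (278,205) and the bar runs from (370,271) to (425,266). I'll triangulate these points.

```bash
cat >h.py <<'E'
from rig import robot,camera,camera_info
import cv2,numpy as np
from scipy.spatial.transform import Rotation as Ro
def P(n):
    i=camera_info(n); R=cv2.Rodrigues(np.array(i["rvec"]))[0]
    return np.array(i["camera_matrix"])@np.c_[R,np.array(i["tvec"]).ravel()]
def tri(a,b):
    X=cv2.triangulatePoints(P("scene"),P("top"),np.float64(a).reshape(2,1),np.float64(b).reshape(2,1)).ravel();return X[:3]/X[3]
def proj(n,X):
    p=P(n)@np.r_[X,1];return p[:2]/p[2]
def plane(n,uv,z):
    M=P(n);A=np.c_[M[:,0],M[:,1],M[:,2]*z+M[:,3]];x=np.linalg.solve(A,[*uv,1]);return x[:2]/x[2]
def tool(v):  # world vector -> tool axes
    return Ro.from_quat(robot.get_obs()["tool_rot"]).inv().apply(v)
E
python3 - <<'E'
from h import *
im=cv2.imread("pics/scene0.png");t=cv2.imread("pics/top0.png")
def blobs(im,x0,y0,x1,y1,th=45):
    m=(im.max(2)<th).astype(np.uint8)[y0:y1,x0:x1]
    n,l,s,c=cv2.connectedComponentsWithStats(m)
    for k in range(1,n):
        if s[k,4]>15: print((s[k,:2]+[x0,y0]).tolist(),s[k,2:].tolist(),(c[k]+[x0,y0]).round(1))
print("top handle");blobs(t,355,255,440,285); print("top ball");blobs(t,265,195,312,215)
print("sc handle");blobs(im,195,190,280,222); print("sc ball");blobs(im,350,222,392,245)
for a,b in [((382,232),(278,205)),((207,208),(371,271)),((265,202),(425,266)),((236,204.5),(398,268))]:
    X=tri(a,b);print(X.round(4),proj("scene",X).round(1),proj("top",X).round(1))
for uv in[(333,184),(436,171),(450,269),(343,281)]:print(plane("top",uv,.12).round(3))
E
```

```text
top handle
[369, 263] [57, 11, 120] [398. 267.]
[394, 268] [16, 2, 16] [401.5 268.5]
top ball
[273, 201] [35, 9, 166] [288.5 204.3]
sc handle
[205, 198] [61, 24, 262] [235.7 206.9]
sc ball
[359, 229] [28, 16, 113] [375. 237.]
[0.5927 0.0745 0.1551] [381.4 232. ] [277.7 204.9]
[ 0.4605 -0.1735  0.1525] [241.4 205.3] [392.  268.4]
[ 0.4707 -0.1962  0.1771] [228.2 197.8] [404.2 262.9]
[ 0.4613 -0.185   0.1557] [235.3 204.5] [397.6 268. ]
[ 0.649 -0.044]
[ 0.683 -0.274]
[ 0.464 -0.303]
[ 0.433 -0.07 ]
```

```bash
cat >>h.py <<'E'
Hd=np.array([.461,-.185,.159])
def yaw():
    pl=tri((265,202),(371,271));pr=tri((207,208),(425,266));return pl,pr,np.arctan2(-(pl-pr)[0],(pl-pr)[1])
def st():
    o=robot.get_obs();r=Ro.from_quat(o["tool_rot"]).as_matrix()
    print("t",round(float(o["time"]),2),"pos",np.round(o["position"],4),"F",np.round(o["ft_force"],2),"w",round(float(o["grip_width"]),4),"q6",round(float(o["q"][5]),2))
    return o,r
E
python3 - <<'E'
from h import *
pl,pr,a=yaw();print(pl.round(3),pr.round(3),a)
o,r=st();print(r.round(3))
cx=np.array([np.cos(a),np.sin(a),0])
x=r[:,0]
for s in(1,-1):
    y=r[:,1];t=s*cx
    print(s,"turn",np.arctan2(np.dot(np.cross(y,t),x),y@t))
E
```

```text
[ 0.454 -0.128  0.153] [ 0.467 -0.242  0.156] 0.11132368013962426
t 0.1 pos [0.2595 0.5679 0.2327] F [-0.11 -0.19  0.06] w 0.0869 q6 -0.18
[[-0.001  0.416  0.909]
 [-0.002  0.909 -0.416]
 [-1.    -0.002 -0.   ]]
1 turn 1.0306583871505142
-1 turn -2.110934266439279
```

```bash
python3 -m inch '[[[0,0,0,0.12,0],[0,0,0,0.12,0],[0,0,0,0.12,0],[0,0,0,0.12,0],[0,0,0,0.12,0],[0,0,0,0.12,0],[0,0,0,0.12,0],[0,0,0,0.12,0]]]' 20
cat >>h.py <<'E'
A=.125
def goto(X):
    o,r=st();a=np.arctan2(r[1,1],r[0,1]);d=np.array(X)-o["position"]
    print("shift cm",(r.T@d*100).round(2),"turn",round(a-A,3))
def ball(th):
    case=Hd+.098*np.array([np.cos(A),np.sin(A),0]);l=np.array([.068,.167+.08*np.cos(.436-th)]);
    c,s=np.cos(A),np.sin(A)
    return np.array([case[0]+c*l[0]-s*l[1],case[1]+s*l[0]+c*l[1],.124+.08*np.sin(.436-th)])
E
python3 -c "
from h import *
b=ball(.03);print(b);goto(b+[0,0,.07])"
```

```text
time: 0.77
position: [0.2574, 0.565, 0.2277]
tool_rot: [0.458, 0.534, -0.467, 0.535]
ft_force: [-0.1, -0.2, 0.4]
grip_width: 0.0419
[0.59572096 0.0743162  0.15559501]
t 0.77 pos [0.2574 0.565  0.2277] F [-0.06 -0.15  0.39] w 0.0419 q6 0.82
shift cm [ 0.49 26.43 53.41] turn 0.019
```

```bash
python3 -m inch '[[[0,1.8,3.6,0.01,0],[0,1.8,3.6,0.01,0],[0,1.8,3.6,0,0],[0,1.8,3.6,0,0],[0,1.8,3.6,0,0],[0,1.8,3.6,0,0],[0,1.8,3.6,0,0],[0,1.8,3.6,0,0]]]'
python3 -c "
from h import *
goto(ball(.03)+[0,0,.07])"
```

```text
time: 1.43
position: [0.436, 0.2944, 0.2247]
tool_rot: [0.46, 0.534, -0.471, 0.531]
ft_force: [1.0, 0.7, 0.4]
grip_width: 0.0008
t 1.43 pos [0.436  0.2944 0.2247] F [0.99 0.73 0.4 ] w 0.0008 q6 0.25
shift cm [-0.08 12.88 23.95] turn 0.009
```

```bash
python3 -m inch '[[[0,1.8,3.5,0,0],[0,1.8,3.5,0,0],[0,1.8,3.5,0,0],[0,1.8,3.5,0,0],[0,1.8,3.5,0,0],[0,1.8,3.0,0,0],[0,1.0,2,0,0],[0,0.5,1,0,0]]]'
python3 - <<'E'
from h import *
goto(ball(.03)+[0,0,.07])
for n in("scene","top"): cv2.imwrite(f"pics/{n}1.png",camera(n)[:,:,::-1])
a=cv2.imread("pics/scene1.png")[130:280,300:450];b=cv2.imread("pics/top1.png")[130:280,210:360]
cv2.imwrite("pics/c1.png",cv2.resize(np.hstack([a,b]),None,fx=2.6,fy=2.6,interpolation=2))
E
```

```text
time: 2.1
position: [0.5962, 0.0592, 0.222]
tool_rot: [0.461, 0.532, -0.474, 0.529]
ft_force: [0.6, -0.5, 0.0]
grip_width: 0.0006
t 2.1 pos [0.5962 0.0592 0.222 ] F [ 0.55 -0.46  0.04] w 0.0006 q6 -0.2
shift cm [-0.37  0.14 -1.5 ] turn 0.002
```

View pics/c1.png

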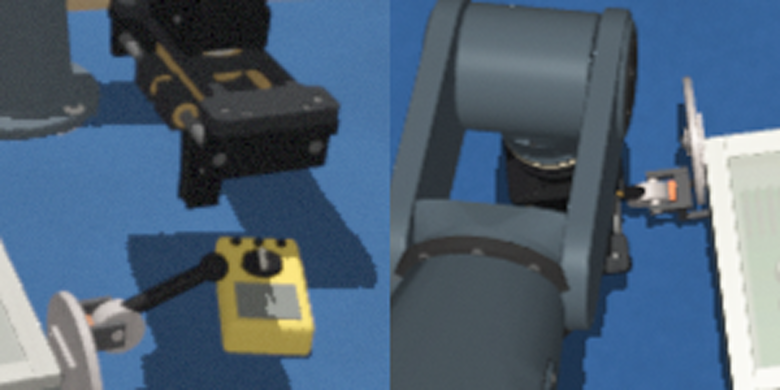

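The left half of the crop shows the closed fingertips at about (376,209) in the scene picture, just above the ball at (382,232). I'll correct 1.5 cm to the left and come down.

```bash
python3 -m inch '[[[0,0,-1.4,0,0],[0.8,0,0,0,0],[1,0,0,0,0],[0.8,0,0,0,0],[0.4,0,0,0,0],[0,0,0,0,0]]]'
python3 -c "
from h import *
goto(ball(.03)+[0,0,.0215])"
```

```text
time: 2.7
position: [0.5862, 0.0835, 0.1876]
tool_rot: [0.458, 0.537, -0.473, 0.528]
ft_force: [-0.8, 1.3, 0.5]
grip_width: 0.0009
t 2.7 pos [0.5862 0.0835 0.1876] F [-0.77  1.28  0.51] w 0.0009 q6 -0.17
shift cm [1.04 0.84 1.04] turn 0.01
```

```bash
python3 -m inch '[[[0,0.6,0.7,0,0],[0,0,0,0,0],[0,0,0,0,0]]]'
python3 -c "
from h import *
goto(ball(.03)+[0,0,.0215])"
```

```text
time: 2.95
position: [0.5928, 0.0781, 0.1867]
tool_rot: [0.456, 0.538, -0.472, 0.528]
ft_force: [-0.6, 0.5, -0.5]
grip_width: 0.0007
t 2.95 pos [0.5928 0.0781 0.1867] F [-0.57  0.46 -0.46] w 0.0007 q6 -0.18
shift cm [0.95 0.26 0.41] turn 0.012
```

```bash
python3 -m inch '[[[0.3,0.1,0.2,0,0],[0.3,0,0,0,0],[0.3,0,0,0,0]]]'; python3 -m inch '[[[0.3,0,0,0,0]]]';python3 -m inch '[[[0.3,0,0,0,0]]]'
```

```text
time: 3.2
position: [0.5957, 0.0751, 0.1785]
tool_rot: [0.458, 0.537, -0.472, 0.529]
ft_force: [-0.8, -0.1, 0.3]
grip_width: 0.0004
time: 3.28
position: [0.5958, 0.0753, 0.1757]
tool_rot: [0.458, 0.537, -0.472, 0.529]
ft_force: [-3.1, 3.9, 7.3]
grip_width: 0.0006
time: 3.37
position: [0.5957, 0.0764, 0.1734]
tool_rot: [0.459, 0.537, -0.471, 0.528]
ft_force: [-2.0, 5.5, 8.2]
grip_width: 0.0007
```

```bash
for i in 1; do python3 -m inch '[[[0.2,0,-0.1,0,0]]]' | head -4; python3 -m inch '[[[0.2,0,-0.1,0,0]]]'| head -4;python3 -m inch '[[[0.2,0,-0.1,0,0]]]'| head -4;python3 -m inch '[[[0,0,0,0,0]]]'| head -4; done
```

```text
time: 3.45
position: [0.5956, 0.0776, 0.172]
tool_rot: [0.46, 0.537, -0.471, 0.528]
ft_force: [-0.3, -1.4, 4.4]
time: 3.53
position: [0.5955, 0.0783, 0.1706]
tool_rot: [0.459, 0.537, -0.471, 0.528]
ft_force: [-1.1, -2.7, 4.6]
time: 3.62
position: [0.5954, 0.0789, 0.1691]
tool_rot: [0.459, 0.536, -0.471, 0.528]
ft_force: [-0.8, -1.5, 5.0]
time: 3.7
position: [0.5953, 0.079, 0.169]
tool_rot: [0.459, 0.536, -0.471, 0.528]
ft_force: [0.3, 0.4, 1.4]
```

```bash
for i in 1; do python3 -m inch '[[[0.2,0,-0.05,0,0],[0.2,0,-0.05,0,0],[0.2,0,-0.05,0,0]]]' | head -4; python3 -m inch '[[[0.2,0,-0.05,0,0],[0.2,0,-0.05,0,0],[0.2,0,-0.05,0,0]]]'| head -4;python3 -m inch '[[[0.2,0,-0.03,0,0],[0.2,0,-0.03,0,0],[0.2,0,-0.03,0,0]]]'| head -4; done
```

```text
time: 3.95
position: [0.595, 0.081, 0.1637]
tool_rot: [0.46, 0.536, -0.471, 0.528]
ft_force: [-1.4, 0.3, 4.9]
time: 4.2
position: [0.5948, 0.0828, 0.158]
tool_rot: [0.46, 0.536, -0.471, 0.528]
ft_force: [-1.6, -0.2, 5.3]
time: 4.45
position: [0.5945, 0.0844, 0.1519]
tool_rot: [0.461, 0.536, -0.47, 0.528]
ft_force: [-0.8, 0.8, 4.8]
```

```bash
for i in 1; do python3 -m inch '[[[0.2,0,0,0,0],[0.2,0,0,0,0],[0.2,0,0,0,0]]]' | head -4; python3 -m inch '[[[0.2,0,0.02,0,0],[0.2,0,0.02,0,0],[0.2,0,0.02,0,0]]]'| head -4;python3 -m inch '[[[0.2,0,0.03,0,0],[0.2,0,0.04,0,0],[0.2,0,0.04,0,0]]]'| head -4; done
```

```text
time: 4.7
position: [0.5944, 0.0853, 0.1456]
tool_rot: [0.462, 0.537, -0.47, 0.527]
ft_force: [-1.5, 0.7, 5.5]
time: 4.95
position: [0.5943, 0.0859, 0.1393]
tool_rot: [0.462, 0.537, -0.47, 0.527]
ft_force: [-0.9, 0.5, 4.9]
time: 5.2
position: [0.5943, 0.0859, 0.1328]
tool_rot: [0.463, 0.537, -0.469, 0.526]
ft_force: [-0.2, 0.9, 5.0]
```

```bash
python3 -c "
from h import *
for t in(.6,.8,1.,1.2):print(t,ball(t).round(4))"; for i in 1; do python3 -m inch '[[[0.2,0,0.1,0,0],[0.2,0,0.1,0,0],[0.2,0,0.1,0,0]]]' | head -4; python3 -m inch '[[[0.2,0,0.1,0,0],[0.2,0,0.1,0,0],[0.2,0,0.1,0,0]]]'| head -4;python3 -m inch '[[[0.2,0,0.1,0,0],[0.2,0,0.1,0,0],[0.2,0,0.1,0,0]]]'| head -4; done
```

```text
0.6 [0.595  0.0797 0.1109]
0.8 [0.5956 0.0756 0.0955]
1.0 [0.5965 0.0685 0.0812]
1.2 [0.5977 0.0587 0.0687]
time: 5.45
position: [0.5944, 0.0851, 0.1261]
tool_rot: [0.465, 0.538, -0.468, 0.525]
ft_force: [-0.7, 4.2, 4.5]
time: 5.7
position: [0.5947, 0.0831, 0.1193]
tool_rot: [0.465, 0.538, -0.468, 0.524]
ft_force: [-1.2, 3.9, 4.4]
time: 5.95
position: [0.595, 0.0817, 0.1137]
tool_rot: [0.467, 0.539, -0.467, 0.523]
ft_force: [-1.7, 5.5, 11.1]
```

```bash
for i in 1; do python3 -m inch '[[[0.1,0,0.03,0,0]]]' | head -4; python3 -m inch '[[[0.15,0,0.05,0,0]]]'| head -4;python3 -m inch '[[[0.2,0,0.07,0,0]]]'| head -4; done
```

```text
time: 6.03
position: [0.595, 0.0816, 0.1132]
tool_rot: [0.467, 0.539, -0.467, 0.523]
ft_force: [-2.2, 4.0, 11.0]
time: 6.12
position: [0.595, 0.0815, 0.1126]
tool_rot: [0.467, 0.539, -0.467, 0.523]
ft_force: [-4.1, 4.2, 12.0]
time: 6.2
position: [0.5951, 0.0811, 0.1116]
tool_rot: [0.467, 0.539, -0.467, 0.523]
ft_force: [-2.6, 5.0, 12.1]
```

```bash
python3 -m inch '[[[-0.5,0,0,0,0],[-2,0,0,0,0],[-3,0,0,0,0],[-3,0,0,0,0],[-3,0,0,0,0],[-1,0,0,0,0],[0,0,0,0,0]]]'|tail -2
python3 -c "
from h import *
goto(Hd+[0,0,.07])"
```

```text
ft_force: [0.1, -0.4, -0.3]
grip_width: 0.0005
t 6.78 pos [0.5961 0.072  0.2349] F [ 0.12 -0.38 -0.28] w 0.0005 q6 -0.2
shift cm [  0.87 -16.69  23.76] turn 0.004
```

```bash
python3 -m inch '[[[0,-2,2.8,0,0.7],[0,-2,2.8,0,0.7],[0,-2,2.8,0,0.7],[0,-2,2.8,0,0.7],[0,-2,2.8,0,0.7],[0,-2,2.8,0,0.7],[0,-2,2.8,0,0.7],[0,-1,1.4,0,0.7]]]'|tail -1
python3 -m inch '[[[0,-0.4,0.6,0,0.7],[0,0,0,0,0.7]]]'|tail -1
python3 - <<'E'
from h import *
goto(Hd+[0,0,.07])
for n in("scene","top"): cv2.imwrite(f"pics/{n}2.png",camera(n)[:,:,::-1])
a=cv2.imread("pics/scene2.png")[130:330,150:400];b=cv2.imread("pics/top2.png")[150:350,270:470]
cv2.imwrite("pics/c2.png",cv2.resize(np.hstack([a,b]),None,fx=1.75,fy=1.75,interpolation=2))
E
```

```text
grip_width: 0.046
grip_width: 0.0574
t 7.62 pos [ 0.4605 -0.1732  0.2216] F [ 0.54 -0.77  0.69] w 0.0574 q6 -0.7
shift cm [-0.74 -0.14  1.17] turn 0.01
```

View pics/c2.png

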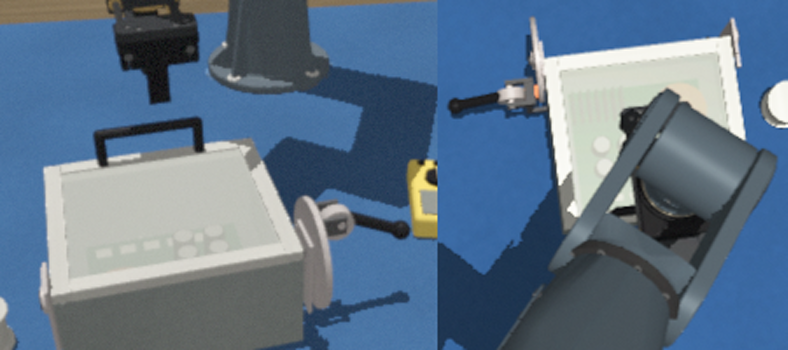

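The crop shows the lever now below level, with the fingers over the middle of the bar. Next I descend and grip with about 10 N.

```bash
python3 -m inch '[[[0.5,-0.1,0.8,0,0.6],[1.5,0,0,0,0.6],[1.5,0,0,0,0.6],[1.5,0,0,0,0.6],[0.8,0,0,0,0.6],[0,0,0,0,0.6]]]' 10|tail -2
python3 -c "
from h import *
goto(Hd+[0,0,-.009])"
```

```text
ft_force: [0.2, -0.4, -0.2]
grip_width: 0.0524
t 8.22 pos [ 0.4637 -0.176   0.1602] F [ 0.19 -0.45 -0.17] w 0.0524 q6 -0.71
shift cm [ 1.03 -0.36  0.86] turn 0.023
```

```bash
python3 -m inch '[[[0.8,-0.2,0.5,0,0.6],[0.2,0,0,0,0.6],[0,0,0,0,0.6],[0,0,0,0,0],[0,0,0,0,0],[0,0,0,0,0],[0,0,0,0,0],[0,0,0,0,0]]]' 10
python3 -c "
from h import *
goto(Hd+[0,0,-.009])"
```

```text
time: 8.88
position: [0.4645, -0.1818, 0.1512]
tool_rot: [0.452, 0.545, -0.469, 0.527]
ft_force: [1.0, -0.7, -0.6]
grip_width: 0.0268
t 8.88 pos [ 0.4645 -0.1818  0.1512] F [ 1.   -0.65 -0.57] w 0.0268 q6 -0.72
shift cm [ 0.14 -0.39  0.27] turn 0.027
```

```bash
python3 -m inch '[[[0,0,0,0,0],[0,0,0,0,0],[0,0,0,0,0],[0,0,0,0,0],[0,0,0,0,0]]]' 10
python3 - <<'E'
from h import *
o=robot.get_obs();c=np.array([np.cos(A),np.sin(A),0]);z=np.array([0,0,1])
a0=np.arctan2(.042,.208);r=np.hypot(.042,.208)
for t in np.arange(0,.85,.1):
    print(round(t,2),"fwd cm",round(100*(.208-r*np.cos(a0+t)),2),"up cm",round(100*(r*np.sin(a0+t)-.042),2))
E
```

```text
time: 9.3
position: [0.4614, -0.1823, 0.1516]
tool_rot: [0.45, 0.547, -0.471, 0.526]
ft_force: [-0.7, -0.3, -0.6]
grip_width: 0.0115
0.0 fwd cm 0.0 up cm 0.0
0.1 fwd cm 0.52 up cm 2.06
0.2 fwd cm 1.25 up cm 4.05
0.3 fwd cm 2.17 up cm 5.96
0.4 fwd cm 3.28 up cm 7.77
0.5 fwd cm 4.56 up cm 9.46
0.6 fwd cm 6.0 up cm 11.01
0.7 fwd cm 7.6 up cm 12.41
0.8 fwd cm 9.32 up cm 13.65
```

Gripped: opening is 11.5 mm on the 12 mm bar. Now the lift along the arc.

```bash
python3 -m inch '[[[-0.5,0.1,0,0,0],[-0.6,0.15,0,0,0],[-0.6,0.15,0,0,0]]]' 15; python3 -m inch '[[[-0.6,0.2,0,0,0],[-0.6,0.2,0,0,0],[-0.6,0.2,0,0,0],[-0.6,0.2,0,0,0]]]'
```

```text
time: 9.55
position: [0.4649, -0.1818, 0.1669]
tool_rot: [0.449, 0.549, -0.471, 0.525]
ft_force: [0.2, -2.4, -9.1]
grip_width: 0.0115
time: 9.88
position: [0.4729, -0.1806, 0.191]
tool_rot: [0.447, 0.55, -0.472, 0.523]
ft_force: [-0.5, -3.0, -10.5]
grip_width: 0.0116
```

```bash
python3 -m inch '[[[-0.6,0.28,0,0,0],[-0.6,0.3,0,0,0],[-0.6,0.3,0,0,0],[-0.6,0.33,0,0,0],[-0.6,0.35,0,0,0],[-0.6,0.38,0,0,0]]]'; python3 -m inch '[[[-0.6,0.4,0,0,0],[-0.6,0.45,0,0,0],[-0.6,0.48,0,0,0],[-0.6,0.5,0,0,0]]]'
python3 -c "
from h import *
o,r=st();up=(o['position'][2]-.1516)*100
from scipy.optimize import brentq
print('lid',brentq(lambda t:21.22*np.sin(.1992+t)-4.2-up,-.1,1.3))"
```

```text
time: 10.38
position: [0.4924, -0.1779, 0.2294]
tool_rot: [0.445, 0.552, -0.474, 0.522]
ft_force: [-3.4, -4.6, -8.4]
grip_width: 0.0115
time: 10.72
position: [0.5108, -0.1753, 0.2542]
tool_rot: [0.443, 0.553, -0.476, 0.521]
ft_force: [-1.6, -4.4, -9.9]
grip_width: 0.0116
t 10.72 pos [ 0.5108 -0.1753  0.2542] F [-1.64 -4.4  -9.93] w 0.0116 q6 -0.66
lid 0.5502031894507617
```

```bash
python3 -m inch '[[[-0.5,0.5,0.05,0,0],[-0.5,0.52,0.05,0,0],[-0.5,0.55,0.05,0,0],[-0.5,0.58,0.05,0,0],[-0.5,0.6,0.03,0,0],[-0.4,0.5,0,0,0]]]'
python3 -c "
from h import *
o,r=st();up=(o['position'][2]-.1516)*100
from scipy.optimize import brentq
print('lid',brentq(lambda t:21.22*np.sin(.1992+t)-4.2-up,-.1,1.3))"
```

```text
time: 11.22
position: [0.5398, -0.1712, 0.2822]
tool_rot: [0.438, 0.559, -0.479, 0.516]
ft_force: [-1.9, -6.0, -9.1]
grip_width: 0.0114
t 11.22 pos [ 0.5398 -0.1712  0.2822] F [-1.87 -5.97 -9.07] w 0.0114 q6 -0.63
lid 0.7507161738459416
```

Near half open. Now I hold to let the force settle, then ease down slightly to test the brake.

```bash
python3 -m inch '[[[-0.4,0.4,0.1,0,0],[-0.2,0.2,0,0,0],[0,0,0,0,0],[0,0,0,0,0]]]'; python3 -m inch '[[[0,0,0,0,0],[0,0,0,0,0],[0,0,0,0,0]]]';python3 -m inch '[[[0.05,-0.05,0,0,0],[0.05,-0.05,0,0,0]]]'
```

```text
time: 11.55
position: [0.546, -0.1703, 0.2871]
tool_rot: [0.437, 0.56, -0.48, 0.515]
ft_force: [-1.3, -4.0, -8.7]
grip_width: 0.0116
time: 11.8
position: [0.5458, -0.1704, 0.2869]
tool_rot: [0.437, 0.56, -0.48, 0.515]
ft_force: [-1.0, -3.2, -9.6]
grip_width: 0.0114
time: 11.97
position: [0.5451, -0.1705, 0.2864]
tool_rot: [0.438, 0.56, -0.48, 0.515]
ft_force: [-0.5, -2.8, -8.0]
grip_width: 0.0111
```

```bash
python3 -m inch '[[[0.1,-0.1,0,0,0],[0.1,-0.1,0,0,0]]]';python3 -m inch '[[[0.15,-0.15,0,0,0],[0.15,-0.15,0,0,0]]]';python3 -m inch '[[[0.15,-0.15,0,0,0],[0.15,-0.15,0,0,0]]]'
```

```text
time: 12.13
position: [0.544, -0.1706, 0.2856]
tool_rot: [0.439, 0.559, -0.479, 0.516]
ft_force: [0.1, -2.4, -5.4]
grip_width: 0.0113
time: 12.3
position: [0.5427, -0.1709, 0.2845]
tool_rot: [0.44, 0.557, -0.477, 0.518]
ft_force: [1.1, -1.5, -3.2]
grip_width: 0.011
time: 12.47
position: [0.5413, -0.1711, 0.2835]
tool_rot: [0.441, 0.555, -0.476, 0.52]
ft_force: [1.5, -0.8, -3.1]
grip_width: 0.0112
```

```bash
python3 -m inch '[[[0.12,-0.18,0,0,0],[0.12,-0.18,0,0,0]]]';python3 -m inch '[[[0.15,-0.22,0,0,0],[0.15,-0.22,0,0,0]]]'; python3 -m inch '[[[0.15,-0.22,0,0,0],[0.15,-0.22,0,0,0]]]'
```

```text
time: 12.63
position: [0.5397, -0.1713, 0.2823]
tool_rot: [0.443, 0.553, -0.475, 0.522]
ft_force: [3.2, -0.9, -2.8]
grip_width: 0.0111
time: 12.8
position: [0.5381, -0.1716, 0.2811]
tool_rot: [0.445, 0.551, -0.473, 0.524]
ft_force: [6.5, 0.2, -0.0]
grip_width: 0.0114
time: 12.97
position: [0.5368, -0.1718, 0.28]
tool_rot: [0.448, 0.549, -0.47, 0.527]
ft_force: [5.4, 0.4, -0.6]
grip_width: 0.0117
```

The lid has to be pushed down with about 4 N, so the brake holds. I'll relax the hand and let go.

```bash
python3 -m inch '[[[-0.05,0.15,0,0,0],[0,0.1,0,0,0],[0,0,0,0,0]]]' 5;python3 -m inch '[[[0,0,0,0,0.12],[0,0,0,0,0.25],[0,0,0,0,0.4],[0,0,0,0,0.4],[0,0,0,0,0.4]]]'; python3 -c "
from h import *
st();cv2.imwrite('pics/s3.png',camera('scene')[80:340,100:400,::-1])"
```

```text
time: 13.22
position: [0.5387, -0.1714, 0.2815]
tool_rot: [0.447, 0.549, -0.471, 0.527]
ft_force: [3.3, -0.8, -3.6]
grip_width: 0.0118
time: 13.63
position: [0.5356, -0.1704, 0.2808]
tool_rot: [0.446, 0.552, -0.472, 0.524]
ft_force: [-0.5, -0.0, -0.0]
grip_width: 0.0301
t 13.63 pos [ 0.5356 -0.1704  0.2808] F [-0.51 -0.03 -0.01] w 0.0301 q6 -0.64
```

View pics/s3.png

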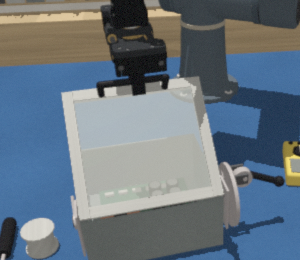

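The lid is standing and the fingers are clear at 30 mm opening, with about zero force. Backing straight up.

```bash
python3 -m inch '[[[0,0,0,0,0.4],[-0.5,0,0,0,0.4],[-1,0,0,0,0.4],[-1,0,0,0,0.4],[-1.5,0,0,0,0.4],[-2,0,0,0,0.4],[-2.5,0,0,0,0.4],[-2,0,0,0,0.4]]]';python3 - <<'E'
from h import *
cv2.imwrite('pics/s4.png',camera('scene')[:,:,::-1])
E
python3 -m inch '[[[0,0,0,0,0.4],[0,0,0,0,0.4],[0,0,0,0,0.4],[0,0,0,0,0.4],[0,0,0,0,0.4],[0,0,0,0,0.4],[0,0,0,0,0.4],[0,0,0,0,0.4]]]'|tail -2
python3 -m inch '[[[0,0,0,0,0.4],[0,0,0,0,0.4],[0,0,0,0,0.4],[0,0,0,0,0.4],[0,0,0,0,0.4],[0,0,0,0,0.4],[0,0,0,0,0.4],[0,0,0,0,0.4]]]'|tail -2
python3 - <<'E'
from h import *
a=cv2.imread('pics/s4.png');b=camera('scene')[:,:,::-1]
print("lid region diff",np.abs(a[150:300,150:320].astype(int)-b[150:300,150:320]).mean(), (np.abs(a[150:300,150:320].astype(int)-b[150:300,150:320]).max(2)>40).sum())
cv2.imwrite('pics/s5.png',b)
# predicted bar ends for lid angles
c=np.array([np.cos(A),np.sin(A),0]);l=np.array([-np.sin(A),np.cos(A),0])
hg=Hd+.208*c;hg[2]=.118
for t in(.61,.7,.785,.96):
    m=hg-c*.2122*np.cos(.1992+t)+[0,0,.2122*np.sin(.1992+t)]
    print(t,proj("scene",m+.05*l).round(),proj("scene",m-.05*l).round())
E
```

```text
time: 14.35
position: [0.5385, -0.1687, 0.3888]
tool_rot: [0.445, 0.556, -0.472, 0.52]
ft_force: [0.3, 0.2, -0.2]
grip_width: 0.0347
ft_force: [0.3, -0.4, 0.5]
grip_width: 0.0349
ft_force: [-0.5, -0.6, 0.1]
grip_width: 0.0349
lid region diff 1.439529411764706 3
0.61 [262. 161.] [203. 167.]
0.7 [263. 157.] [203. 164.]
0.785 [264. 155.] [202. 162.]
0.96 [266. 153.] [202. 160.]
```

View pics/s5.png

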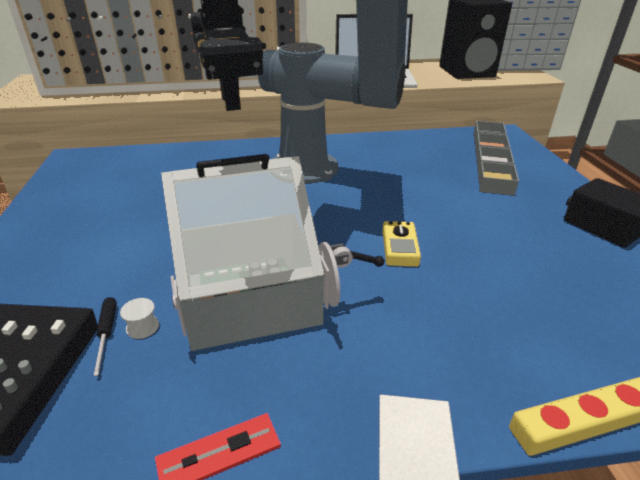

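The scene view shows the lid standing, unchanged over 1.3 s, with the bar from about (198,163) to (268,158). The multimeter, reel and screwdriver haven't moved. This view separates lid angles poorly, so I'll check the top view.

```bash
python3 - <<'E'
from h import *
b=camera('top')[:,:,::-1]
cv2.imwrite('pics/t5.png',cv2.resize(b[150:330,260:480],None,fx=3,fy=3))
c=np.array([np.cos(A),np.sin(A),0]);l=np.array([-np.sin(A),np.cos(A),0])
hg=Hd+.208*c;hg[2]=.118
for t in(.61,.7,.785,.96):
    m=hg-c*.2122*np.cos(.1992+t)+[0,0,.2122*np.sin(.1992+t)]
    print(t,*[((proj("top",m+s*.05*l)-[260,150])*3).round() for s in(1,-1)])
E
```

```text
0.61 [345. 255.] [499. 238.]
0.7 [344. 230.] [499. 214.]
0.785 [343. 205.] [499. 188.]
0.96 [339. 149.] [497. 133.]
```

View pics/t5.png

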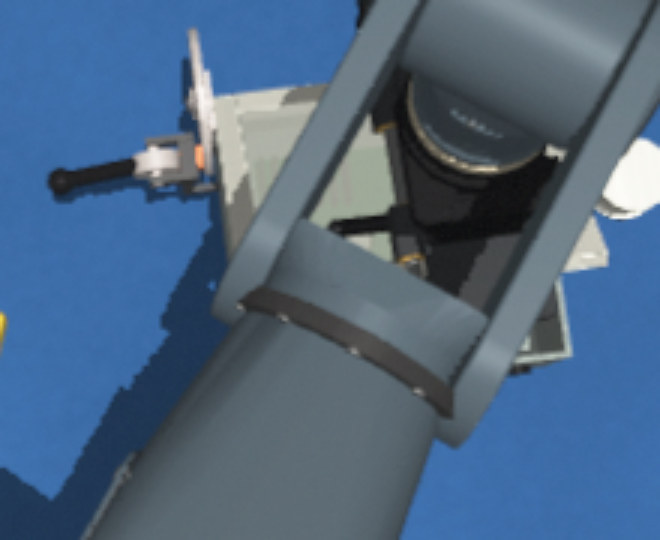

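The bar's left end in the top crop is at about (338,226), which matches a lid angle of about 0.71 rad. That is inside 0.61–0.96, and the lid is still, so I'm handing in.

```bash
python3 -c "
from rig import robot
print(robot.hand_in())"
```

```text
the job is handed in; nothing more can be done
None
```

The lid now stands by itself near half open, at about 0.71 rad (41°), held only by its hinge brake. I handed the job in just after 15.7 s on the robot's clock, and the hand-in gives no verdict.

- **Brake:** I pressed the clamp lever down until it bit, at about 0.8 rad, and stopped at roughly 12 N straight down. The combined wrist force there was about 13–14 N, and no reading went above that.
- **Lift and test:** I lifted the lid by its handle, which took about 6 N along its path. When I eased off, the lid had to be pushed down with about 4 N, so the brake was holding and the lever needed no second nip.
- **Release:** I opened the fingers and backed straight up to about 0.1 m above the handle. Two pictures 1.3 s apart show the lid standing still, and the wrist force is near zero.
- **Surroundings:** In the scene view, the multimeter, solder reel and screwdriver are where they were at the start.
- **Checks that disagreed:** The hand's position at release suggested about 0.74 rad, while the top view gave about 0.71 rad. Both are well inside 0.61–0.96.

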